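# Free the polisher's twist-lock dish and hold it aside with the ball in it

## Robot

A 7-joint arm with a two-finger parallel gripper is mounted at the origin on a cart in front of the work surface, level with it; the furniture and walls round the work are solid. World frame = base frame: x ahead of the robot, y to its left, z up, the work surface at z = 0. Lengths are in m, angles in rad, forces in N, time in s.
With the tool pointing down it reaches from about 0.4 to 0.875 m from the base axis. Payload 19.3 kg.
Tool frame: the origin (TCP) lies on the mounting face of the last link; the fingertips stand 173 mm ahead of it and the grasp point (between the pads) lies 155 mm ahead of it; z points along the fingers, y is the line along which they close (so a half turn about z gives the same grasp; the last joint's range is limited). The gripper opens to 85 mm and grips with 20 to 120 N. Pads are 22 mm wide; open, the fingers measure 114 mm over their backs; the gripper's body (76 mm by 85 mm) begins 54 mm behind the grasp point. The pads swing forward as they close: fully open they stand 13 mm farther back than shut.
Start: joints at [1.077, 0.521, -0.036, 1.599, 0.021, 1.021, -0.113], TCP at [0.257, -0.57, 0.405] pointing down, gripper open.
Joint ranges: [-2.91, 2.91], [-0.3, 2.13], [-1.5, 1.42], [0.17, 2.43], [-1.26, 4.41], [0.16, 1.93], [-2.52, 2.52]. Speed limits (rad/s): [1.89, 1.89, 2.39, 2.39, 3.01, 3.01, 3.01].

## Interface

Orientations are given as [roll, pitch, yaw] about the fixed x, y, z axes, in that order (R = Rz(yaw) Ry(pitch) Rx(roll)).
In Python, from workcell import bot, vision gives the robot as it stands.
- The arm moves only by the shell command python3 -m creep 'ROWS' [FORCE]. ROWS is JSON, a list that holds one entry, the list of rows, each a list of 7 numbers: the opening, from -1 (shut) to 1 (fully open), then the shift along the tool's x, y, z in cm, then the turn, a rotation vector about the tool's x, y, z in rad. In form: [[[grip, tx, ty, tz, rx, ry, rz], ...]]. A call has 1 to 12 rows; each row shifts and turns the commanded pose from where the row before left it, along the tool's axes as they then stand; what a row does not reach is not made up. A row lasts 1/8 s, in which the tool goes at most 62.5 mm and 10.7 degrees, less where a joint would pass 70% of its speed; a pose out of reach is approached as far as the arm can. A call with a gripper value outside its range is refused whole. The fingers move at their own pace and stop on an object; FORCE is the grip in N (left out, the last holds). Time passes only in rows, so rows that do not move let the fingers close. It gives the time, the measured TCP pose, the force, the opening and the grip force at its end, in the units of the state.
- bot.observe(): the state, without advancing time (a new reading comes with each control period).
- vision.grab_frame(name): name is "scene" or "top"; returns a dict with "image" (400x640x3 uint8, blue, green, red), "depth" (400x640 float32, m along the optical axis (not along the pixel's ray), 0 where there is no reading), "fovy" (degrees; the focal length in pixels is half the picture's height over the tangent of half this angle, whatever the lens; pixels are square), "cx", "cy" (the principal point, pixels), "cam_to_world" (4x4, takes a point from camera to world coordinates). Camera axes: x right, y down, z forward; pixel columns grow to the right and rows downward; lengths in m; the calibration is good to about 2 mm. A picture is of the moment at which its call begins.
- bot.job_done(): hands the job in; it is judged then, once.
The state is a dict: "clock": time; "qpos": joint angles; "qd": joint speeds; "joint_efforts": joint torques, N m; "position": TCP position; "tool_rot": TCP orientation; "force": force on the tool from outside, world axes, zero at the start; "moment": the same for the moment, N m; "grip_width": finger opening in m; "finger_force": force on a finger pad.
Only numpy, scipy, OpenCV 4.12 (cv2) and the standard library are available. Lean on these libraries where they do the work, as an engineer would, in place of code of your own. Each camera call takes 0.05 s, during which the arm holds its last target. There are 200 camera calls.

## Task

The small polishing machine has finished a brass ball, which still lies loose in its dish. Take the dish by its wooden grip, turn it a quarter turn anticlockwise (seen from above) while it stays down in its seat, so that the twist lock comes free, then lift it off, carry it aside until no part of it is over the machine, and finish while still holding it there, level and still, with its underside at least 10 cm above the table: I will wipe the seat meanwhile. Keep the dish level and the ball in the middle all the way, and do not disturb the other things on the table.

Things in the scene. Friction and masses are not known exactly. Their poses are not given: they have to be found in the camera images.
- polisher: polishing machine, fixed: a round blue drive housing 180 mm across, 72 mm high, black control panel on its own -x side. Origin: centre of its underside, z up. Red dots on its shoulder at its +y and -y, green dots at +x and -x: the ends of the dish's wire bail stand by the red dots when the dish is locked, by the green dots when it is free to lift
- seat (a point): on the polisher's axis, at its top face, 72 mm above its origin; axes as the polisher's. Middle of the twist-lock seat: a bore of 49 mm radius, 20 mm deep, whose 7 mm thick top ring is cut by two slots, 44 degrees wide, at its +y and -y. The ring holds the dish's lugs down; under the slots they can be lifted out
- dish: loose aluminium dish, 153 mm across, rim 44 mm above its origin, about 0.35 kg, locked in the seat. Origin: centre of its hub's underside, 54 mm above the polisher's origin when seated; z up the middle. Locked: dish x within 6 degrees of polisher x. Free: turned anticlockwise (about +z) until dish x lies along polisher +y; a stop follows 5 to 10 degrees on
- lug (a point): middle of one of the dish's two lugs (24 mm wide, 6 mm high, out to 58 mm radius), at +x and -x of the dish, 3 mm above its origin. The slots leave a lug about 8 degrees to either side of the quarter turn. The hub between them has 45 mm radius (4 mm play in the bore); only light friction (below 0.4 Nm) resists turning
- dish_grip (a point): middle of the dish's wooden grip: a bar 76 mm long along dish y, 18 mm thick along dish x, 22 mm high, over the middle of the dish, 105 mm above the dish origin (159 mm above the table when seated), 50 mm above the ball's top; axes as the dish's. A steel wire bail carries it, from the rim at y = +-80 mm. Pinch it from above, fingers closing along dish x
- dish_floor (a point): middle of the dish floor, its lowest point, 23.5 mm above the dish origin. The floor is a shallow cone: 6 degrees steep out to 36 mm radius, then 15 degrees to the rim
- brass_ball_center (a point): centre of the loose polished brass ball, 30 mm in diameter, about 0.12 kg, lying in the middle of the dish, 38.6 mm above the dish origin; it rolls off the middle when the dish tilts more than 6 degrees or is jerked sideways
- block_plane: a black block plane with a pale wooden knob, 45 x 160 x 53 mm; lies by the work, leave it alone. Origin: centre of its underside
- notebook: a spiral-bound notebook, 126 x 82 x 11 mm; lies by the work, leave it alone. Origin: centre of its underside
- sanding_block: a brown cork sanding block, 62 x 104 x 27 mm; lies by the work, leave it alone. Origin: centre of its underside
- driver_yellow: a yellow-handled screwdriver, 26 x 188 x 24 mm; lies by the work, leave it alone. Origin: centre of its underside
- chisel_yellow: a yellow-handled chisel, 30 x 255 x 30 mm; lies by the work, leave it alone. Origin: centre of its underside
- tape_measure: a yellow and black tape measure, 39 x 111 x 68 mm; lies by the work, leave it alone. Origin: centre of its underside

How it is judged:
By the outcome, as a careful person would: the job done as asked, in the order asked, and still so for the second after the job is handed in, while the arm keeps its last pose, push and grip.
It also fails if it takes over 48 s, if anything falls off the work surface, if the arm or the gripper's body presses on something with over 40 N, if the wrist force passes 120 N, or if a joint passes its speed limit or range.

## Working session

There is one attempt and no reset: what is moved stays moved. The work goes in short steps, Python scripts to look and compute and a shell command to move; the robot and the scene stay as the last step left them, time stands still between calls to the robot, and variables do not carry over. Pictures are saved under pics/ and viewed, at most 10 in all, crops included, and the job is handed in when it is done.

```bash
mkdir -p pics
cat > h.py <<'E'
import numpy as np,cv2
from workcell import bot,vision
def grab(name,fn=None):
    f=vision.grab_frame(name)
    if fn: cv2.imwrite('pics/'+fn,f['image'])
    fl=200/np.tan(np.radians(f['fovy'])/2)
    v,u=np.mgrid[:400,:640]; d=f['depth']
    P=np.stack([(u-f['cx'])/fl*d,(v-f['cy'])/fl*d,d,np.ones_like(d)],-1)@np.array(f['cam_to_world']).T
    P=P[...,:3]; P[d==0]=np.nan
    return f,P,fl
E
python3 - <<'E'
from h import *
for n in('scene','top'):
    f,P,fl=grab(n,n+'1.png'); np.save(n+'P.npy',P); print(n,fl,f['cx'],f['cy'],np.round(f['cam_to_world'],3))
print(bot.observe())
E
```

```text
scene 364.3284518293587 322.6522026320301 196.67697081782526 [[-0.493 -0.379  0.783 -0.038]
 [-0.87   0.236 -0.434  0.351]
 [-0.02  -0.895 -0.446  0.528]
 [ 0.     0.     0.     1.   ]]
top 370.97602565270836 317.5662076368011 202.2572305417478 [[-0.011 -0.983  0.183  0.457]
 [-1.     0.005 -0.029 -0.024]
 [ 0.027 -0.183 -0.983  1.107]
 [ 0.     0.     0.     1.   ]]
{'clock': 0.1, 'qpos': array([ 1.07675731,  0.52196957, -0.03631072,  1.59989791,  0.02118755,
        1.02109511, -0.1127954 ]), 'qd': array([-0.00100682, -0.00158107, -0.00155831,  0.00113627, -0.00162385,
        0.00034859,  0.00071062]), 'joint_efforts': array([ 3.95694937e-03, -9.28481483e+01,  1.98425353e+00, -3.70531583e+01,
        1.81625522e-02,  5.38280539e-03, -6.72663418e-06]), 'position': array([ 0.25697203, -0.56961354,  0.40419294]), 'tool_rot': array([-3.14060931e+00,  6.49171136e-05,  4.23810722e-01]), 'force': array([ 0.56700267, -0.43043587,  0.34287395]), 'moment': array([-0.00583552,  0.04772565,  0.00963508]), 'finger_force': 0.0, 'grip_width': 0.08540853665469704}
```

View pics/top1.png

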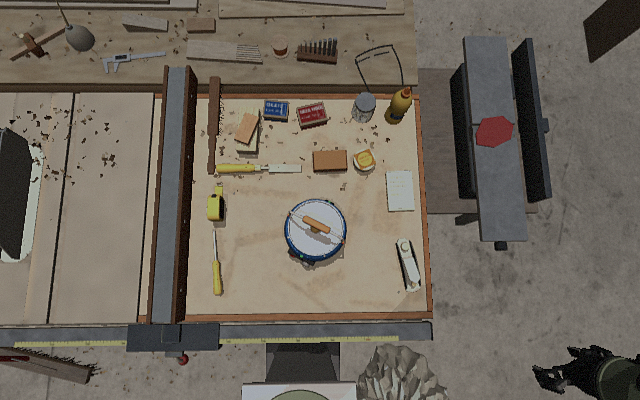

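View pics/scene1.png

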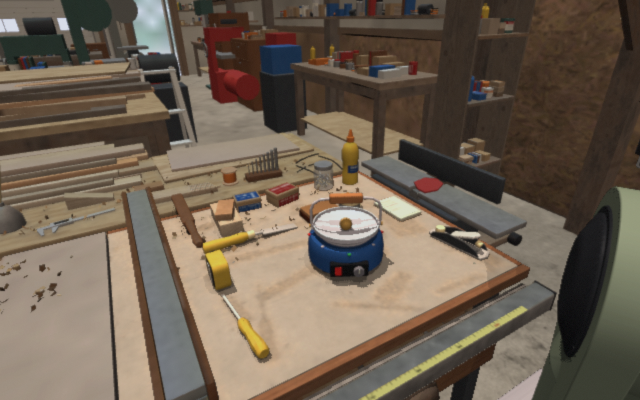

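Top view: the polisher is at about (316,230), the grip bar at (316,225), and the bail ends at (291,212) and (344,242). The panel is at about (302,262). The side view shows the ball in the middle at (346,225).

Run:
```python
from h import *
P=np.load('topP.npy'); im=cv2.imread('pics/top1.png')
S=cv2.imread('pics/scene1.png')
c=P[230,316];print(c)
R=np.zeros((400,640),bool);R[190:275,275:360]=True
b,g,r=[im[...,i].astype(int) for i in range(3)]
m=R&(P[...,2]>.150)&(P[...,2]<.2)
q=P[m];print('grip',len(q),q.mean(0),q.min(0),q.max(0))
(ce,sz,an)=cv2.minAreaRect((q[:,:2]*1000).astype(np.float32));print('rect mm',ce,sz,an)
w=np.linalg.svd(q[:,:2]-q[:,:2].mean(0))[2][0];print('axis',np.degrees(np.arctan2(w[1],w[0])))
def circ(q):
    s=np.linalg.lstsq(np.c_[q[:,:2],np.ones(len(q))],(q[:,:2]**2).sum(1),rcond=None)[0]
    return s[:2]/2,np.sqrt(s[2]+(s[:2]**2).sum()/4)
for nm,m in(('rim',R&(P[...,2]>.092)&(P[...,2]<.104)),('blue',R&(b>r+40)&(P[...,2]>.06)&(P[...,2]<.078))):
    q=P[m];print(nm,len(q),circ(q))
for nm,m in(('red',R&(r>b+60)&(r>g+70)),('green',R&(g>r+35)&(g>b+10))):
    n,l,st,ct=cv2.connectedComponentsWithStats(m.astype(np.uint8))
    for i in range(1,n): print(nm,ct[i],st[i,4],np.nanmean(P[l==i],0))
# obstacles heights
h=P[...,2]
for nm,(x,y) in dict(plane=(405,265),note=(400,190),cork=(330,160),tape=(215,207),ball_y=(363,160),driver=(217,270),bottle=(400,100)).items(): print(nm,P[y,x].round(3))
a=cv2.resize(im[185:280,270:365],(570,570),interpolation=cv2.INTER_CUBIC)
cv2.imwrite('pics/crop1.png',a)
cv2.imwrite('pics/crop2.png',cv2.resize(S[180:290,290:400],(600,600),interpolation=cv2.INTER_CUBIC))
```

```text
[ 0.5674958  -0.04821352  0.10495575]
grip 291 [ 0.57502831 -0.04624547  0.16584619] [ 0.54090452 -0.11407327  0.1500821 ] [0.61252144 0.02011409 0.17418267]
rect mm (575.7330322265625, -46.35417938232422) (151.9121856689453, 18.128612518310547) 62.12751770019531
axis -117.75819837797687
rim 342 (array([ 0.57637291, -0.04692242]), np.float64(0.07064111239988317))
blue 316 (array([ 0.57764553, -0.04708529]), np.float64(0.08224632912391684))
red [342.66666667 242.66666667] 3 [ 0.53417994 -0.12176419  0.08478708]
red [291. 255.] 1 [0.50377996 0.02200651 0.04111916]
red [293. 256.] 1 [0.50096605 0.01637788 0.03978562]
green [329.  201.5] 4 [ 0.65275587 -0.08696426  0.06835409]
green [301. 256.] 7 [ 0.49965342 -0.0068096   0.0667256 ]
plane [ 0.473 -0.305  0.03 ]
note [ 0.698 -0.307  0.012]
cork [ 0.787 -0.094  0.03 ]
tape [0.639 0.236 0.066]
ball_y [ 0.788 -0.195  0.029]
driver [0.464 0.234 0.021]
bottle [ 0.928 -0.287  0.141]
```

View pics/crop1.png

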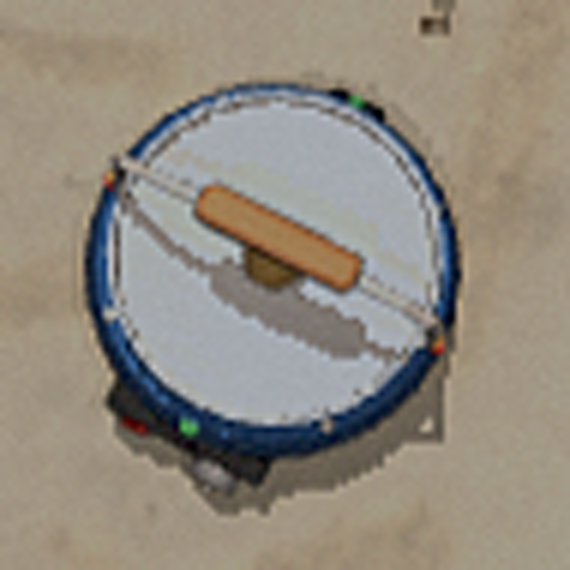

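View pics/crop2.png

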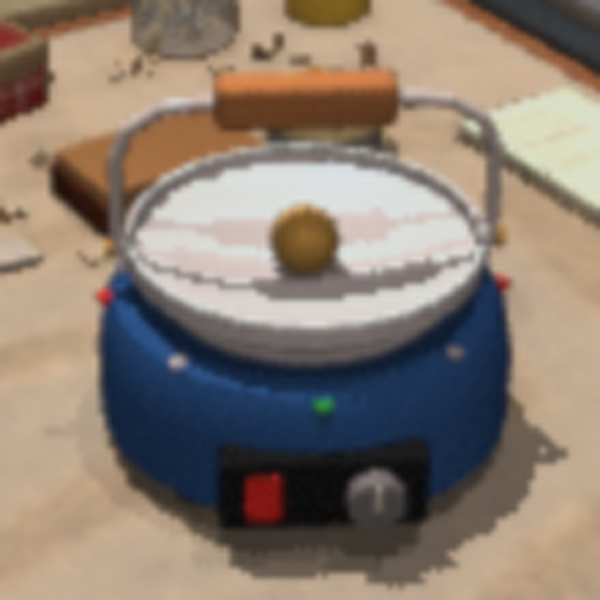

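The crops show the bail ends by the red dots, so the dish is locked, with the ball in the middle. The grip is at about (0.576, −0.0465) with its axis at 62.2°, so the tool yaw has to be 62.2° (1.086 rad) and ends at 152°.

```bash
python3 -m creep '[[[1,3,-2,0,0,0,0],[1,4,-2.7,0,0,0,0],[1,4,-2.7,0,0,0,0],[1,4,-2.7,0,0,0,0],[1,4,-2.7,0,0,0,0],[1,4,-2.7,0,0,0,0],[1,4,-2.7,0,0,0,0],[1,4,-2.7,0,0,0,0],[1,4,-2.7,0,0,0,0],[1,4,-2.7,0,0,0,0],[1,4,-2.7,0,0,0,0],[1,3,-2,0,0,0,0]]]' 40
python3 -m creep '[[[1,1.5,-1,0,0,0,-0.1],[1,0,0,0,0,0,-0.14],[1,0,0,0,0,0,-0.14],[1,0,0,0,0,0,-0.14],[1,0,0,0,0,0,-0.14],[1,0,0,0,0,0,0],[1,0,0,0,0,0,0]]]'
cat >> h.py <<'E'
from scipy.spatial.transform import Rotation as Ro
def togo(x,y,z,yaw):
    s=bot.observe(); R=Ro.from_euler('xyz',s['tool_rot'])
    T=Ro.from_euler('xyz',[np.pi,0,yaw])
    print('t',s['clock'],'pos',s['position'].round(4),'rpy',s['tool_rot'].round(4),'q',s['qpos'].round(2),'F',s['force'].round(1),'M',s['moment'].round(2),'w',s['grip_width'])
    print('shift cm',(R.inv().apply(np.array([x,y,z])-s['position'])*100).round(2),'rot',(R.inv()*T).as_rotvec().round(4))
E
python3 -c "
from h import *
togo(.5757,-.0465,.36,1.086)"
```

```text
clock: 1.6
position: [0.5496, -0.096, 0.4045]
tool_rot: [-3.141, 0.0, 0.425]
force: [0.3, -0.9, -0.4]
grip_width: 0.0854
finger_force: 0.0
clock: 2.48
position: [0.5583, -0.0828, 0.4046]
tool_rot: [-3.141, 0.0, 1.08]
force: [-0.5, 0.7, 0.8]
grip_width: 0.0856
finger_force: 0.0
t 2.475 pos [ 0.5583 -0.0828  0.4046] rpy [-3.1413e+00  1.0000e-04  1.0804e+00] q [ 0.29  0.44 -0.34  1.75  0.17  0.98 -0.61] F [-0.5  0.7  0.8] M [ 0.02 -0.01  0.03] w 0.08561573003241357
shift cm [ 4.02 -0.18  4.46] rot [-0.0003  0.0001 -0.0056]
```

```bash
python3 -m creep '[[[1,2,-0.1,1,0,0,-0.006],[1,2,-0.1,2,0,0,0],[1,0,0,1.5,0,0,0],[1,0,0,1.5,0,0,0],[1,0,0,1.5,0,0,0],[1,0,0,1,0,0,0],[1,0,0,0.6,0,0,0],[1,0,0,0,0,0,0]]]'
python3 - <<'E'
from h import *
togo(.5757,-.0465,.313,1.086)
f,P,fl=grab('scene','s2.png')
cv2.imwrite('pics/c3.png',cv2.resize(f['image'][140:290,270:420],(600,600)))
E
```

```text
clock: 3.48
position: [0.5752, -0.0465, 0.3135]
tool_rot: [-3.141, 0.0, 1.09]
force: [0.2, 0.2, -0.5]
grip_width: 0.0852
finger_force: 0.0
t 3.475 pos [ 0.5752 -0.0465  0.3135] rpy [-3.1414e+00  1.0000e-04  1.0896e+00] q [ 0.21  0.57 -0.32  1.8   0.24  0.81 -0.72] F [ 0.2  0.2 -0.5] M [ 0.03  0.05 -0.02] w 0.08522301861709082
shift cm [0.02 0.04 0.05] rot [-0.0002  0.0001  0.0036]
```

View pics/c3.png

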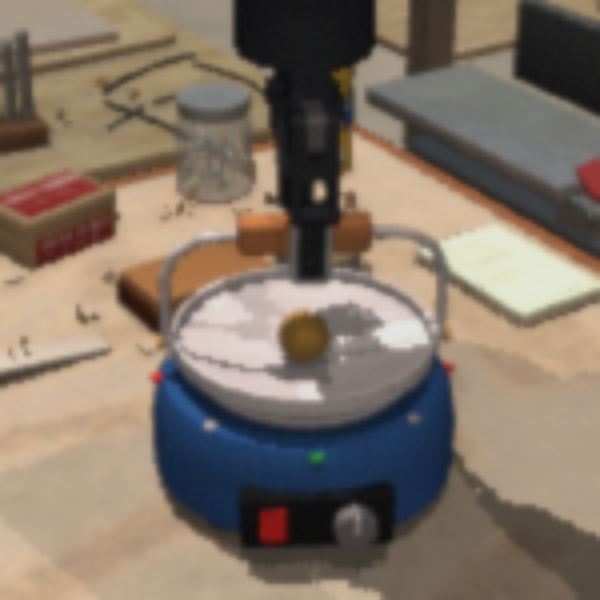

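The fingers stand either side of the grip, at crop position (305,235). Next I close slowly.

```bash
python3 -m creep '[[[0.6,0,0,0,0,0,0],[0.2,0,0,0,0,0,0],[-0.1,0,0,0,0,0,0],[-0.3,0,0,0,0,0,0],[-0.45,0,0,0,0,0,0],[-0.55,0,0,0,0,0,0],[-0.65,0,0,0,0,0,0],[-1,0,0,0,0,0,0],[-1,0,0,0,0,0,0],[-1,0,0,0,0,0,0]]]' 50
python3 -c "
from h import *
togo(.5757,-.0465,.313,1.086+np.pi/2)"
```

```text
clock: 4.78
position: [0.5754, -0.0464, 0.3138]
tool_rot: [3.141, -0.0, 1.09]
force: [3.6, -1.3, 2.0]
grip_width: 0.0172
finger_force: 49.6
t 4.775 pos [ 0.5754 -0.0464  0.3138] rpy [ 3.1411e+00 -3.0000e-04  1.0897e+00] q [ 0.21  0.57 -0.32  1.8   0.24  0.81 -0.72] F [ 3.6 -1.3  2. ] M [-0.35 -0.7   0.03] w 0.01723322170878347
shift cm [0.01 0.03 0.08] rot [ 6.0000e-04  2.0000e-04 -1.5671e+00]
```

```bash
python3 -m creep '[[[-1,0,0,0,0,0,-0.02],[-1,0,0,0,0,0,-0.04],[-1,0,0,0,0,0,-0.06],[-1,0,0,0,0,0,-0.06],[-1,0,0,0,0,0,-0.06],[-1,0,0,0,0,0,-0.06],[-1,0,0,0,0,0,-0.06],[-1,0,0,0,0,0,-0.06],[-1,0,0,0,0,0,-0.04],[-1,0,0,0,0,0,-0.02],[-1,0,0,0,0,0,0]]]'
python3 -c "
from h import *
togo(.5757,-.0465,.313,1.086+np.pi/2)"
```

```text
clock: 6.15
position: [0.5751, -0.0464, 0.3137]
tool_rot: [-3.141, -0.0, 1.57]
force: [-0.5, 0.4, 4.5]
grip_width: 0.0172
finger_force: 50.1
t 6.15 pos [ 0.5751 -0.0464  0.3137] rpy [-3.1413 -0.      1.5699] q [ 0.29  0.59 -0.45  1.79  0.33  0.83 -0.31] F [-0.5  0.4  4.5] M [-0.03  0.47 -0.04] w 0.0172310067291115
shift cm [-0.01  0.06  0.07] rot [-3.0000e-04 -2.0000e-04 -1.0869e+00]
```

Turning freely; 1.087 rad left.

```bash
python3 -m creep '[[[-1,0,0,0,0,0,-0.03],[-1,0,0,0,0,0,-0.06],[-1,0,0,0,0,0,-0.08],[-1,0,0,0,0,0,-0.08],[-1,0,0,0,0,0,-0.08],[-1,0,0,0,0,0,-0.08],[-1,0,0,0,0,0,-0.08],[-1,0,0,0,0,0,-0.08],[-1,0,0,0,0,0,-0.06],[-1,0,0,0,0,0,-0.04],[-1,0,0,0,0,0,-0.02],[-1,0,0,0,0,0,0]]]'
python3 -m creep '[[[-1,0,0,0,0,0,-0.03],[-1,0,0,0,0,0,-0.06],[-1,0,0,0,0,0,-0.06],[-1,0,0,0,0,0,-0.06],[-1,0,0,0,0,0,-0.06],[-1,0,0,0,0,0,-0.06],[-1,0,0,0,0,0,-0.04],[-1,0,0,0,0,0,-0.02],[-1,0,0,0,0,0,0],[-1,0,0,0,0,0,0]]]'
python3 - <<'E'
from h import *
togo(.5757,-.0465,.313,1.086+np.pi/2)
f,P,fl=grab('scene')
cv2.imwrite('pics/c4.png',cv2.resize(f['image'][140:290,270:420],(600,600)))
E
```

```text
clock: 7.65
position: [0.5753, -0.0464, 0.3137]
tool_rot: [3.142, 0.0, 2.26]
force: [-0.2, -0.5, 3.1]
grip_width: 0.0176
finger_force: 49.9
clock: 8.9
position: [0.5752, -0.0464, 0.3137]
tool_rot: [-3.142, 0.0, 2.649]
force: [-0.3, 0.3, 3.8]
grip_width: 0.0169
finger_force: 49.8
t 8.9 pos [ 0.5752 -0.0464  0.3137] rpy [-3.1416e+00  1.0000e-04  2.6494e+00] q [ 0.47  0.65 -0.71  1.78  0.53  0.91  0.6 ] F [-0.3  0.3  3.8] M [-0.35  0.07 -0.07] w 0.01693080887598479
shift cm [-0.05  0.01  0.07] rot [-0.      0.0001 -0.0074]
```

View pics/c4.png

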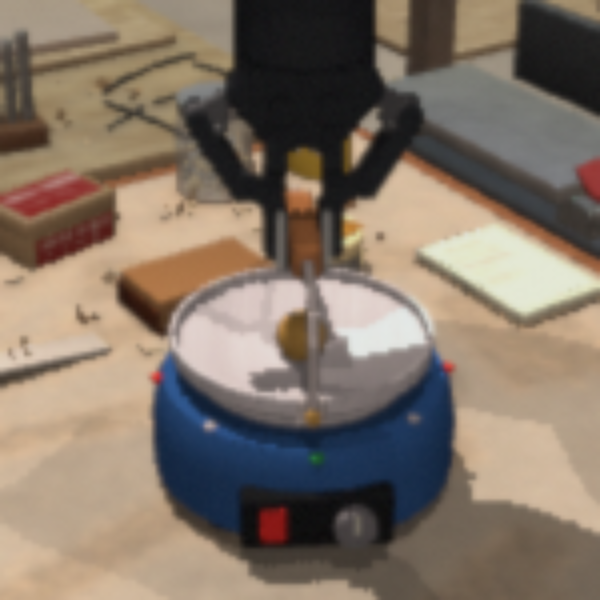

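The bail end, at crop (313,415), stands over the green dot at (317,458), and the ball is in the middle. I lift slowly first.

```bash
python3 -m creep '[[[-1,0,0,-0.1,0,0,-0.007],[-1,0,0,-0.2,0,0,0],[-1,0,0,-0.3,0,0,0],[-1,0,0,-0.3,0,0,0],[-1,0,0,-0.2,0,0,0],[-1,0,0,-0.1,0,0,0],[-1,0,0,0,0,0,0]]]'
python3 -c "
from h import *
togo(.5757,-.30,.42,1.086+np.pi/2)"
```

```text
clock: 9.82
position: [0.5752, -0.0464, 0.3257]
tool_rot: [-3.142, 0.0, 2.657]
force: [0.5, 0.7, -4.6]
grip_width: 0.0172
finger_force: 48.8
t 9.825 pos [ 0.5752 -0.0464  0.3257] rpy [-3.1416e+00  1.0000e-04  2.6567e+00] q [ 0.48  0.63 -0.72  1.78  0.51  0.93  0.62] F [ 0.5  0.7 -4.6] M [-0.05 -0.03  0.  ] w 0.017186758879311925
shift cm [-11.86 -22.41  -9.43] rot [-0.      0.0001 -0.0001]
```

It carries exactly the weight of dish and ball, so it is free. Up another 9.4 cm.

```bash
python3 -m creep '[[[-1,0,0,-0.3,0,0,0],[-1,0,0,-0.6,0,0,0],[-1,0,0,-0.9,0,0,0],[-1,0,0,-1.2,0,0,0],[-1,0,0,-1.3,0,0,0],[-1,0,0,-1.3,0,0,0],[-1,0,0,-1.2,0,0,0],[-1,0,0,-1.0,0,0,0],[-1,0,0,-0.8,0,0,0],[-1,0,0,-0.5,0,0,0],[-1,0,0,-0.3,0,0,0],[-1,0,0,0,0,0,0]]]'
python3 - <<'E'
from h import *
togo(.5757,-.30,.42,1.086+np.pi/2)
f,P,fl=grab('scene')
cv2.imwrite('pics/c5.png',cv2.resize(f['image'][90:290,250:450],(600,600)))
E
```

```text
clock: 11.32
position: [0.5752, -0.0464, 0.4197]
tool_rot: [3.142, -0.0, 2.657]
force: [0.5, -0.2, -2.9]
grip_width: 0.0174
finger_force: 48.9
t 11.325 pos [ 0.5752 -0.0464  0.4197] rpy [ 3.1416e+00 -1.0000e-04  2.6567e+00] q [ 0.52  0.53 -0.79  1.68  0.41  1.1   0.7 ] F [ 0.5 -0.2 -2.9] M [-0.03 -0.    0.03] w 0.017416834260684282
shift cm [-11.86 -22.42  -0.03] rot [ 0.     -0.0001 -0.0001]
```

View pics/c5.png

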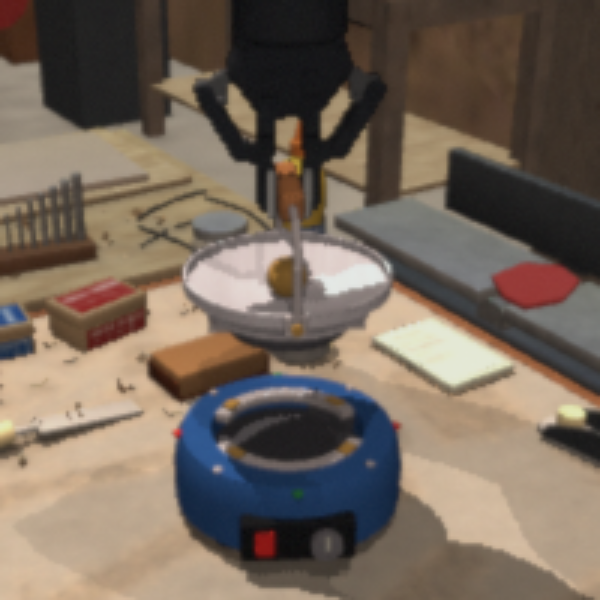

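The dish is clear of the seat and level, with the ball in the middle at crop (288,275). I carry it toward −y.

```bash
python3 -m creep '[[[-1,-0.13,-0.25,0,0,0,0],[-1,-0.27,-0.5,0,0,0,0],[-1,-0.4,-0.75,0,0,0,0],[-1,-0.53,-1,0,0,0,0],[-1,-0.66,-1.25,0,0,0,0],[-1,-0.74,-1.4,0,0,0,0],[-1,-0.74,-1.4,0,0,0,0],[-1,-0.74,-1.4,0,0,0,0],[-1,-0.74,-1.4,0,0,0,0],[-1,-0.74,-1.4,0,0,0,0],[-1,-0.74,-1.4,0,0,0,0],[-1,-0.74,-1.4,0,0,0,0]]]'
python3 -m creep '[[[-1,-0.74,-1.4,0,0,0,0],[-1,-0.74,-1.4,0,0,0,0],[-1,-0.74,-1.4,0,0,0,0],[-1,-0.66,-1.25,0,0,0,0],[-1,-0.53,-1,0,0,0,0],[-1,-0.42,-0.8,0,0,0,0],[-1,-0.32,-0.6,0,0,0,0],[-1,-0.21,-0.4,0,0,0,0],[-1,-0.13,-0.25,0,0,0,0],[-1,-0.05,-0.1,0,0,0,0],[-1,0,0,0,0,0,0],[-1,0,0,0,0,0,0]]]'
python3 -m creep '[[[-1,0,0,0,0,0,0],[-1,0,0,0,0,0,0],[-1,0,0,0,0,0,0],[-1,0,0,0,0,0,0]]]'
python3 - <<'E'
from h import *
togo(.5757,-.30,.42,1.086+np.pi/2)
f,P,fl=grab('scene'); t,Q,_=grab('top')
cv2.imwrite('pics/c6.png',np.hstack([cv2.resize(f['image'][80:280,300:500],(400,400)),cv2.resize(t['image'][120:320,260:460],(400,400))]))
E
```

```text
clock: 12.88
position: [0.5755, -0.2007, 0.4197]
tool_rot: [3.142, -0.0, 2.657]
force: [-1.1, -0.6, -4.2]
grip_width: 0.0169
finger_force: 48.9
clock: 14.38
position: [0.5757, -0.2967, 0.4197]
tool_rot: [3.141, 0.0, 2.657]
force: [0.7, -0.4, -3.7]
grip_width: 0.0173
finger_force: 48.9
clock: 14.88
position: [0.5756, -0.2969, 0.4197]
tool_rot: [3.142, -0.0, 2.657]
force: [0.2, 0.7, -4.6]
grip_width: 0.0171
finger_force: 48.9
t 14.875 pos [ 0.5756 -0.2969  0.4197] rpy [ 3.1416 -0.      2.6568] q [ 0.84  0.63 -0.73  1.49  0.44  1.18  1.13] F [ 0.2  0.7 -4.6] M [ 0.03  0.02 -0.  ] w 0.017133822213155465
shift cm [-0.15 -0.27 -0.03] rot [ 0. -0. -0.]
```

View pics/c6.png

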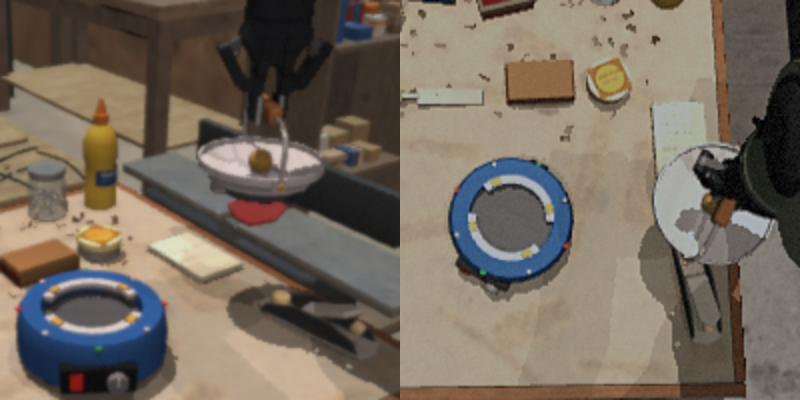

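The side view shows the dish level with the ball in the middle at (261,160). In the top view the dish is at (713,205), clear of the polisher at (510,220). Its underside is about 16 cm up, and nothing else has moved.

```bash
python3 -c "
from workcell import bot
print(bot.job_done())"
```

```text
the job is handed in; nothing more can be done
None
```

I unlocked the dish with a quarter turn, lifted it off and handed the job in at about 15 s. The arm is holding it level and still, with its centre 25 cm from the machine's and clear of it, its underside about 16 cm above the table, the ball in the middle, and the other things undisturbed in the last pictures.

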